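Sweep spent tea lights into the crumb pan

TASK

Clear the pantry counter: with your fingers, gently sweep the three spent tea lights across the counter and in through the open mouth of the steel crumb pan, so that each lies wholly inside the pan. Slide them only; do not pick up or squeeze them, and leave everything else on the counter where it stands.

Things in the scene. Friction and masses are not known exactly. Their poses are not given: they have to be found in the camera images.
- crumb_pan: steel crumb pan (small dustpan), fixed. Origin at counter level under the middle of its inner floor; +x points from the open mouth to the closed back, where a wooden handle sticks out; z up. Inside 150 mm deep (x -75 at the mouth to +75 at the back wall), 200 mm wide (y -100 to +100). Walls 4 mm thick, 35 mm high (20 mm high over the first 30 mm from the mouth). Floor 3 mm above the counter
- pan_mouth (a point): middle of the pan's open front edge, at counter level. From here a smooth ramp rises to the 3 mm floor over the first 35 mm, so flat things slide in without a step. The mouth faces the robot's right (-y), towards the tea lights, turned up to about 17 degrees either way
- tealight_a: spent tea light: plain flat round aluminium cup with a little white wax, 39 mm across, 17 mm tall, 12 to 21 g, standing loose on the counter; it slides under a light push at any height. Origin: centre of its underside, z up. The three tea lights are alike; they and the spice tin stand in four places side by side along x, in any order
- tealight_b: spent tea light: plain flat round aluminium cup with a little white wax, 39 mm across, 17 mm tall, 12 to 21 g, standing loose on the counter; it slides under a light push at any height. Origin: centre of its underside, z up. The three tea lights are alike; they and the spice tin stand in four places side by side along x, in any order
- tealight_c: spent tea light: plain flat round aluminium cup with a little white wax, 39 mm across, 17 mm tall, 12 to 21 g, standing loose on the counter; it slides under a light push at any height. Origin: centre of its underside, z up. The three tea lights are alike; they and the spice tin stand in four places side by side along x, in any order
- spice_tin: small closed round spice tin with a paper label, 42 mm across, 45 mm tall, standing among the tea lights; stays where it is. Loose; origin: centre of its underside
- ramekin: white open bowl, 76 mm across the rim, 42 mm tall; stays. Loose; origin: centre of its underside
- egg_cup: blue ceramic egg cup with a waist, 46 mm across the top, 55 mm tall; stays. Loose; origin: centre of its underside
- mug: white mug, 80 mm across, 90 mm tall, handle on its own +y side; stays. Loose; origin: centre of its underside
- jam_jar: jar with a metal cap, 68 mm across, 60 mm tall; stays. Loose; origin: centre of its underside
- teaspoon: steel spoon lying flat, 140 mm long along its own x axis; stays. Loose; origin: the middle of the spoon, on the counter
- tea_tin: dark steel tin, 76 mm across, 110 mm tall; stays. Loose; origin: centre of its underside

How it is judged:
By the outcome, as a careful person would: the job done as asked, in the order asked, and still so for the second after the job is handed in, with the robot touching nothing.
It also fails if it takes over 72 s, if anything falls off the work surface, if the arm or the gripper's body presses on something with over 40 N, if the wrist force passes 120 N, or if a joint passes its speed limit or range.

ROBOT

A 7-joint arm with a two-finger parallel gripper is mounted at the origin on the work surface. World frame = base frame: x ahead of the robot, y to its left, z up, the work surface at z = 0. Lengths are in m, angles in degrees, forces in N, time in s.
With the tool pointing down it reaches from about 0.425 to 0.875 m from the base axis. Payload 4.7 kg.
Tool frame: the origin (TCP) lies between the finger pads; the fingertips stand 11 mm ahead of it and the grasp point (between the pads) lies 8 mm behind it; z points along the fingers, y is the line along which they close (so a half turn about z gives the same grasp; the last joint's range is limited). The gripper opens to 85 mm and grips with 20 to 120 N. Pads are 22 mm wide; open, the fingers measure 114 mm over their backs; the gripper's body (76 mm by 85 mm) begins 54 mm behind the grasp point. The pads swing forward as they close: fully open they stand 13 mm farther back than shut.
Start: joints at [66.641, 18.392, -4.016, 83.108, 1.295, 78.541, -3.26], TCP at [0.266, -0.593, 0.242] pointing down, gripper open.
Joint ranges: [-163.93, 163.93], [-17.29, 119.83], [-79.2, 71.16], [3.27, 140.29], [-89.18, 269.18], [5.43, 117.66], [-154.24, 154.24]. Speed limits (degrees/s): [147.25, 147.25, 180, 180, 180, 180, 180].

INTERFACE

Orientations are given as a 3x3 rotation matrix whose columns are the frame's x, y, z axes.
In Python, from rig import * gives the robot as it stands.
- The arm moves only by the shell command python3 -m inch 'ROWS' [OPENING] [FORCE]. ROWS is a JSON object of lists of equal length, an entry for each row: "travel": the shift along the tool's x, y, z in cm, a list of three; "roll": the turn about the tool's z in rad. In form: {"travel": [[dx, dy, dz], ...], "roll": [roll, ...]}. A call has exactly 5 rows; each row shifts and turns the commanded pose from where the row before left it, along the tool's axes as they then stand; what a row does not reach is not made up. A row lasts 1/12 s, in which the tool goes at most 41.7 mm and 7.16 degrees, less where a joint would pass 70% of its speed; a pose out of reach is approached as far as the arm can. A call with a gripper value outside its range is refused whole. OPENING is the opening, from -1 (shut) to 1 (fully open), set as the call begins (- or left out, the last holds). The fingers move at their own pace and stop on an object; FORCE is the grip in N (left out, the last holds). Time passes only in rows, so rows that do not move let the fingers close, or fill a call up. It gives the time, the measured TCP pose, the force, the opening and the grip force at its end, in the units of the state.
- get_obs(): the state, without advancing time (a new reading comes with each control period).
- snapshot(name): name is "scene" or "top" or "wrist"; returns a dict with "img" (420x560x3 uint8, red, green, blue), "depth" (420x560 float32, m along the optical axis (not along the pixel's ray), 0 where there is no reading), "intrinsics" (3x3 intrinsics, pixels), "k1" (the pictures are not rectified: a ray, as slopes to the right and down, at radius r is drawn at 1 + k1 r^2 times it, then the intrinsics apply), "R" (3x3) and "t" (3): a world point X has camera coordinates R X + t. Camera axes: x right, y down, z forward; pixel columns grow to the right and rows downward; lengths in m; the calibration is good to about 2 mm. A picture is of the moment at which its call begins.
- hand_in(): hands the job in; it is judged then, once.
The state is a dict: "time": time; "q": joint angles; "joint_velocities": joint speeds; "joint_torque": joint torques, N m; "eef_pos": TCP position; "orientation": TCP orientation; "force": force on the tool from outside, world axes, zero at the start; "wrist_torque": the same for the moment, N m; "gripper_width": finger opening in m; "gripper_force": force on a finger pad.
Only numpy, scipy, OpenCV 4.12 (cv2) and the standard library are available. Lean on these libraries where they do the work, as an engineer would, in place of code of your own. Each camera call takes 0.05 s, during which the arm holds its last target. There are 200 camera calls.

## Working session

There is one attempt and no reset: what is moved stays moved. The work goes in short steps, Python scripts to look and compute and a shell command to move; the robot and the scene stay as the last step left them, time stands still between calls to the robot, and variables do not carry over. Pictures are saved under pics/ and viewed, at most 10 in all, crops included, and the job is handed in when it is done.

```bash
ls; mkdir -p pics; cat > h.py <<'E'
from rig import *
import numpy as np, cv2
def save(s,n): cv2.imwrite('pics/'+n+'.png',cv2.cvtColor(s['img'],cv2.COLOR_RGB2BGR))
def cloud(s):
    K=np.array(s['intrinsics']);k1=s['k1']
    h,w=s['depth'].shape
    u,v=np.meshgrid(np.arange(w),np.arange(h))
    p=cv2.undistortPoints(np.stack([u,v],-1).reshape(-1,1,2).astype(np.float64),K,np.array([k1,0,0,0.]),).reshape(h,w,2)
    d=s['depth']
    P=np.dstack([p*d[...,None],d])
    return (P-np.array(s['t']))@np.array(s['R'])
E
python3 - <<'E'
from h import *
o=get_obs();print(o['eef_pos'],np.round(o['orientation'],3),o['time'],o['gripper_width'])
a=snapshot('top');b=snapshot('scene')
save(a,'top0');save(b,'scene0')
np.savez('s0.npz',top=cloud(a),scene=cloud(b),it=a['img'],isc=b['img'])
for s in(a,b):print(np.round(-np.array(s['R']).T@s['t'],3),s['k1'],s['intrinsics'])
E
```

```text
pics
[ 0.26583298 -0.59257059  0.24120816] [[ 0.912  0.409 -0.001]
 [ 0.409 -0.912  0.002]
 [-0.    -0.002 -1.   ]] 0.0 0.08549544317502149
[0.44  0.031 1.389] -0.08049163943623557 [[420.72039307   0.         281.56340961]
 [  0.         420.72039307 213.81882069]
 [  0.           0.           1.        ]]
[ 1.378 -0.002  0.58 ] -0.0034492478720788418 [[380.79284629   0.         279.73616465]
 [  0.         380.79284629 211.65948212]
 [  0.           0.           1.        ]]
```

View pics/top0.png

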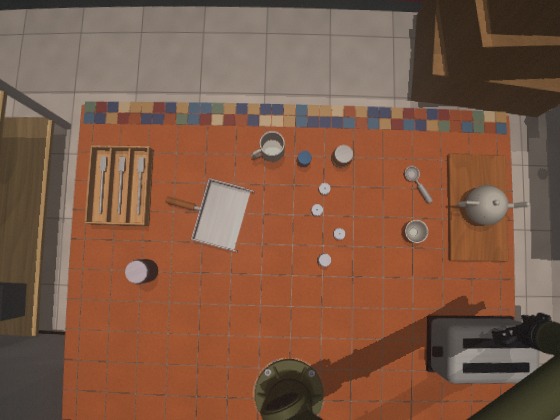

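View pics/scene0.png

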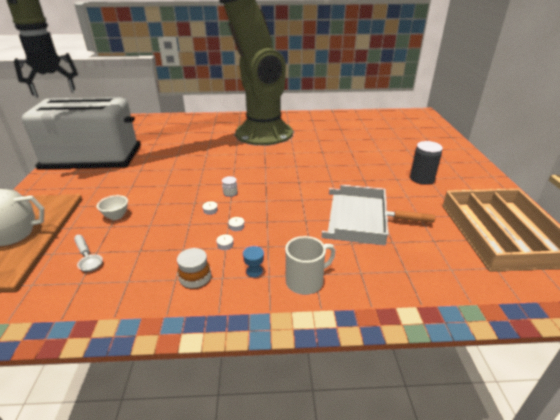

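The top view shows the tea lights at about (325,188), (317,210) and (339,234). The taller spice tin is at (325,260). The pan is at (222,215) with its mouth facing right, and the egg cup is at (304,158). Next I measure these.

```bash
python3 - <<'E'
from h import *
z=np.load('s0.npz')
T=z['top'];S=z['scene'];it=z['it'].astype(int)
print('table z',np.median(T[280:300,200:250,2]),np.median(S[160:180,280:320,2]))
for C,n in((T,'top'),(S,'scene')):
    H=C[...,2]; m=(H>0.006)&(H<0.14)&(C[...,0]>0.25)&(C[...,0]<.8)&(C[...,1]>-.3)&(C[...,1]<.3)
    k,l,st,_=cv2.connectedComponentsWithStats(m.astype(np.uint8))
    for i in range(1,k):
        if st[i,4]<15: continue
        P=C[l==i]; zt=np.percentile(P[:,2],90); Q=P[P[:,2]>zt-.006]
        (c,w,a)=cv2.minAreaRect(Q[:,:2].astype(np.float32))
        print(n,st[i],'top z %.3f'%zt,'mean',np.round(Q[:,:2].mean(0),3),'rect',np.round(c,3),np.round(w,3),round(a,1))
# colour-based in top: bright, low-saturation blobs with subpixel centroid
mx=it.max(2);mn=it.min(2);m=((mx-mn<50)&(mx>120)).astype(np.uint8)
k,l,st,ce=cv2.connectedComponentsWithStats(m)
for i in range(1,k):
    if st[i,4]>30 and 190<ce[i,0]<350 and 130<ce[i,1]<270:
        P=T[l==i];print(st[i],np.round(ce[i],1),np.round(P.mean(0),3))
        if st[i,4]>1000: print(cv2.boxPoints(cv2.minAreaRect(P[:,:2].astype(np.float32))))
E
```

```text
table z 5.771375085559571e-05 -0.00020287517993275688
top [251 143  34  18 274] top z 0.090 mean [0.774 0.073] rect [0.779 0.078] [0.038 0.086] 1.7
top [332 147  21  20 350] top z 0.063 mean [ 0.776 -0.158] rect [ 0.775 -0.158] [0.056 0.05 ] 89.9
top [298 150  14  16 171] top z 0.060 mean [ 0.765 -0.032] rect [ 0.765 -0.031] [0.042 0.045] 73.8
top [202 178  53  29 212] top z 0.037 mean [0.666 0.248] rect [0.668 0.242] [0.071 0.146] 21.1
top [319 182  13  12 111] top z 0.021 mean [ 0.671 -0.102] rect [ 0.67  -0.102] [0.034 0.037] 0.2
top [211 185  11   5  16] top z 0.009 mean [0.665 0.26 ] rect [0.665 0.258] [0.012 0.035] 10.3
top [310 203  13  14 116] top z 0.021 mean [ 0.599 -0.077] rect [ 0.599 -0.078] [0.035 0.034] 63.4
top [333 228  13  12 112] top z 0.021 mean [ 0.522 -0.152] rect [ 0.523 -0.151] [0.033 0.033] 2.5
top [200 238  38  14  62] top z 0.037 mean [0.475 0.256] rect [0.474 0.254] [0.09  0.004] 76.5
top [317 253  14  14 140] top z 0.048 mean [ 0.436 -0.103] rect [ 0.436 -0.102] [0.035 0.036] 1.3
scene [222 177  15  19 245] top z 0.045 mean [ 0.439 -0.103] rect [ 0.437 -0
[... 689 characters left out ...]
 -0.032] [0.044 0.044] 10.2
scene [177 248  34  35 612] top z 0.060 mean [ 0.777 -0.158] rect [ 0.774 -0.158] [0.058 0.051] 89.4
[251 131  34  26 348] [270.4 146.1] [0.802 0.08  0.038]
[335 145  18  18 259] [343.5 153.5] [ 0.778 -0.158  0.059]
[298 151  13  12  91] [303.3 157.3] [ 0.763 -0.028  0.056]
[ 191  178   63   74 2694] [221.2 215. ] [0.573 0.237 0.014]
[[0.4368263  0.03101993]
 [0.6613338  0.00623506]
 [0.6952968  0.31388047]
 [0.4707893  0.33866534]]
[319 183  12  12 110] [324.3 188.2] [ 0.67  -0.101  0.017]
[311 204  13  13 123] [317.2 209.7] [ 0.595 -0.077  0.038]
[334 228  11  12 108] [339.  233.4] [ 0.521 -0.149  0.03 ]
[319 253  12  16 132] [324.5 259.8] [ 0.435 -0.101  0.063]
```

```bash
python3 - <<'E'
from h import *
from scipy.optimize import least_squares
z=np.load('s0.npz')
pts={}
for n in('top','scene'):
    C=z[n].reshape(-1,3); m=(C[:,2]>.024)&(C[:,2]<.045)&(C[:,0]>.42)&(C[:,0]<.72)&(C[:,1]>.1)&(C[:,1]<.29)
    pts[n]=C[m][:,:2]
pts['both']=np.vstack([pts['top'],pts['scene']])
def seg(p,a,b):
    t=np.clip(((p-a)@(b-a))/((b-a)@(b-a)),0,1); return np.linalg.norm(p-a-t[:,None]*(b-a),axis=1)
def res(v,P):
    c,s=np.cos(v[2]),np.sin(v[2]); d=P-v[:2]; L=np.c_[d@[c,s],d@[-s,c]]
    A=np.array
    return np.min([seg(L,A([-.045,.102]),A([.077,.102])),seg(L,A([-.045,-.102]),A([.077,-.102])),seg(L,A([.077,-.102]),A([.077,.102]))],0)
for n,P in pts.items():
    r=least_squares(res,[.57,.22,np.radians(76)],args=(P,),loss='soft_l1',f_scale=.003)
    v=r.x;u=np.array([np.cos(v[2]),np.sin(v[2])]);w=np.array([-u[1],u[0]])
    print(n,len(P),v[:2],np.degrees(v[2]),'med',np.median(res(v,P)))
    print(' mouth',v[:2]-.075*u,'targets lateral +55(near)/0/-55 at x=+.01:')
c=v[:2]
for nm,p,l in(('A',(.671,-.102),-.052),('B',(.599,-.078),0),('C',(.5235,-.152),.052)):
    # w = pan +y direction (points to -x world)
    g=c+.005*u+l*w; d=g-np.array(p); print(nm,'goal',g,'dist',np.linalg.norm(d),'heading deg',np.degrees(np.arctan2(d[1],d[0])), 'start', p-0.055*d/np.linalg.norm(d))
E
python3 -m inch '{"travel":[[0,0,0],[0,0,0],[0,0,0],[0,0,0],[0,0,0]],"roll":[-0.12,-0.12,-0.12,-0.12,-0.12]}' -0.4 20
```

```text
top 123 [0.57285673 0.22812936] 76.28175112863408 med 0.0011792585670859779
 mouth [0.55507067 0.15526883] targets lateral +55(near)/0/-55 at x=+.01:
scene 391 [0.57342461 0.22669512] 75.98841086998719 med 0.0010978995253147633
 mouth [0.55526575 0.15392661] targets lateral +55(near)/0/-55 at x=+.01:
both 514 [0.57340766 0.22740867] 76.02618667891969 med 0.0011198248874339303
 mouth [0.55529678 0.1546282 ] targets lateral +55(near)/0/-55 at x=+.01:
A goal [0.62507617 0.21970382] dist 0.32496514544942684 heading deg 98.12419210769177 start [ 0.67877256 -0.15644802]
B goal [0.57461505 0.2322607 ] dist 0.3112174896634363 heading deg 94.49392550384991 start [ 0.60330944 -0.13283091]
C goal [0.52415393 0.24481757] dist 0.39681811279859197 heading deg 89.90558047657287 start [ 0.52340936 -0.20699993]
time: 0.52
eef_pos: [0.266, -0.5928, 0.2417]
orientation: [[0.517, 0.856, -0.0], [0.856, -0.517, 0.001], [0.001, -0.001, -1.0]]
force: [1.0, 0.1, 0.3]
gripper_width: 0.0265
gripper_force: 0.0
```

```bash
python3 -m inch '{"travel":[[0,0,0],[0,0,0],[0,0,0],[0,0,0],[0,0,0]],"roll":[-0.1,-0.1,-0.1,-0.1,-0.1]}' >/dev/null
python3 -m inch '{"travel":[[2.37,1.57,0],[2.37,1.57,0],[2.37,1.57,0],[2.37,1.57,0],[2.37,1.57,0]],"roll":[0,0,0,0,0]}' >/dev/null
python3 -m inch '{"travel":[[2.37,1.57,0],[2.37,1.57,0],[2.37,1.57,0],[2.37,1.57,0],[2.37,1.57,0]],"roll":[0,0,0,0,0]}'
python3 -m inch '{"travel":[[2.37,1.57,0],[2.37,1.57,0],[2.37,1.57,0],[2.37,1.57,0],[2.37,1.57,0]],"roll":[0,0,0,0,0]}' >/dev/null
python3 -m inch '{"travel":[[2.37,1.57,0],[2.37,1.57,0],[2.37,1.57,0],[2.37,1.57,0],[0,0,0]],"roll":[0,0,0,0,0]}'
```

```text
time: 1.77
eef_pos: [0.4349, -0.3626, 0.2419]
orientation: [[0.049, 0.999, -0.001], [0.999, -0.049, 0.0], [0.0, -0.001, -1.0]]
force: [0.1, -0.5, -0.3]
gripper_width: 0.0254
gripper_force: 0.0
time: 2.6
eef_pos: [0.5888, -0.1502, 0.242]
orientation: [[0.04, 0.999, 0.002], [0.999, -0.04, 0.005], [0.005, 0.001, -1.0]]
force: [-0.7, 1.0, -0.1]
gripper_width: 0.0257
gripper_force: 0.0
```

```bash
python3 -m inch '{"travel":[[0.4,0.22,2],[0.4,0.22,2],[0.4,0.22,2],[0.4,0.22,2],[0.2,0.22,2]],"roll":[0,0,0,0,0]}' >/dev/null
python3 -m inch '{"travel":[[0,0,2],[0,0,2],[0,0,2],[0,0,2],[0,0,1.5]],"roll":[0,0,0,0,0]}'
python3 -m inch '{"travel":[[0,0,0.8],[0,0,0.8],[0,0,0.8],[0,0,0.4],[0,0,0]],"roll":[0,0,0,0,0]}'
python3 - <<'E'
from h import *
s=snapshot('wrist');save(s,'w1')
C=cloud(s);np.save('w1.npy',C)
print(-np.array(s['R']).T@s['t'])
E
```

```text
time: 3.43
eef_pos: [0.5966, -0.1405, 0.045]
orientation: [[0.049, 0.999, -0.003], [0.999, -0.049, 0.001], [0.0, -0.003, -1.0]]
force: [-0.3, -0.4, -0.5]
gripper_width: 0.0257
gripper_force: 0.0
time: 3.85
eef_pos: [0.5976, -0.1405, 0.0187]
orientation: [[0.049, 0.999, -0.001], [0.999, -0.049, 0.0], [0.0, -0.001, -1.0]]
force: [-0.8, 0.2, -0.2]
gripper_width: 0.0262
gripper_force: 0.0
[ 0.60102836 -0.07206182  0.15086855]
```

View pics/w1.png

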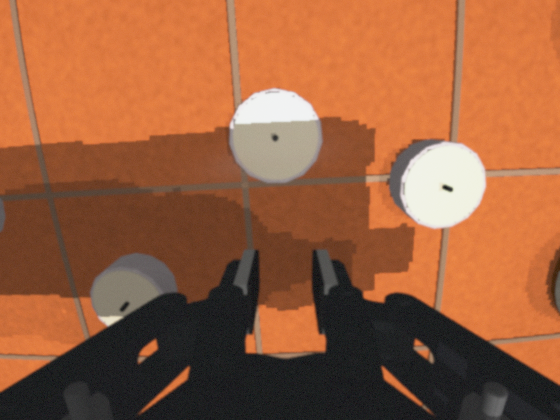

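The tea light is at about (275,137), centred ahead of the finger gap (x≈285). Now I start pushing.

```bash
python3 -m inch '{"travel":[[0.9,0,0],[0.9,0,0],[0.9,0,0],[0.6,0,0],[0.3,0,0]],"roll":[0,0,0,0,0]}'
python3 -m inch '{"travel":[[0.6,-0.1,0],[0.8,-0.15,0],[1.0,-0.22,0],[1.0,-0.22,0],[1.0,-0.22,0]],"roll":[0,0,0,0,0]}'
python3 -m inch '{"travel":[[1.0,-0.22,0],[1.0,-0.22,0],[1.0,-0.22,0],[1.0,-0.22,0],[1.0,-0.22,0]],"roll":[0,0,0,0,0]}'
python3 -m inch '{"travel":[[1.0,-0.22,0],[1.0,-0.22,0],[1.0,-0.22,0],[1.0,-0.22,0],[1.0,-0.22,0]],"roll":[0,0,0,0,0]}'
python3 - <<'E'
from h import *
s=snapshot('wrist');save(s,'w2')
E
```

```text
time: 4.32
eef_pos: [0.6001, -0.1021, 0.0197]
orientation: [[0.046, 0.999, 0.001], [0.999, -0.046, 0.001], [0.001, 0.001, -1.0]]
force: [-0.4, 0.0, -0.2]
gripper_width: 0.0258
gripper_force: 0.1
time: 4.73
eef_pos: [0.5925, -0.0589, 0.0193]
orientation: [[0.049, 0.999, -0.0], [0.999, -0.049, 0.0], [0.0, -0.0, -1.0]]
force: [-0.3, 0.5, 0.3]
gripper_width: 0.0255
gripper_force: 0.1
time: 5.15
eef_pos: [0.584, -0.0086, 0.0193]
orientation: [[0.049, 0.999, -0.0], [0.999, -0.049, -0.0], [-0.0, -0.0, -1.0]]
force: [-0.6, 0.1, 0.4]
gripper_width: 0.0256
gripper_force: 0.1
time: 5.57
eef_pos: [0.5755, 0.0418, 0.0193]
orientation: [[0.049, 0.999, 0.0], [0.999, -0.049, -0.0], [-0.0, 0.0, -1.0]]
force: [0.2, 0.2, 0.2]
gripper_width: 0.0258
gripper_force: 0.1
```

View pics/w2.png

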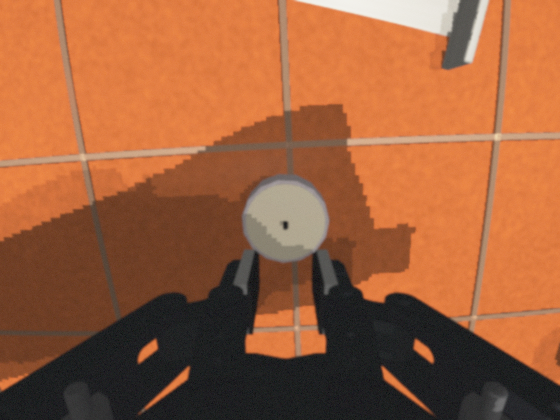

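The tea light is nested between the fingertips at (286,220). The far pan corner is at (460,60), well clear to the right. I continue in.

```bash
python3 -m inch '{"travel":[[1.0,-0.22,0],[1.0,-0.22,0],[1.0,-0.22,0],[1.0,-0.22,0],[1.0,-0.22,0]],"roll":[0,0,0,0,0]}' >/dev/null
python3 -m inch '{"travel":[[1.0,-0.22,0],[1.0,-0.22,0],[1.0,-0.22,0],[1.0,-0.22,0],[1.0,-0.1,0]],"roll":[0,0,0,0,0]}'
python3 -m inch '{"travel":[[1.0,0.1,0],[1.0,0.2,0],[1.0,0.2,0],[1.0,0.2,0],[1.0,0.2,0]],"roll":[0,0,0,0,0]}'
python3 -m inch '{"travel":[[1.0,0.2,0],[1.0,0.2,0],[0.8,0.18,0],[0.6,0.15,0],[0.4,0.1,0]],"roll":[0,0,0,0,0]}'
python3 - <<'E'
from h import *
s=snapshot('wrist');save(s,'w3')
E
```

```text
time: 6.45
eef_pos: [0.5595, 0.1427, 0.0193]
orientation: [[0.049, 0.999, -0.0], [0.999, -0.049, -0.0], [-0.0, -0.0, -1.0]]
force: [0.2, -0.4, -0.5]
gripper_width: 0.0256
gripper_force: 0.3
time: 6.87
eef_pos: [0.5717, 0.1923, 0.0192]
orientation: [[0.049, 0.999, 0.0], [0.999, -0.049, 0.0], [0.0, 0.0, -1.0]]
force: [-0.2, -0.4, 0.3]
gripper_width: 0.0261
gripper_force: 0.1
time: 7.28
eef_pos: [0.5815, 0.2299, 0.0192]
orientation: [[0.048, 0.999, -0.0], [0.999, -0.048, 0.0], [0.0, -0.0, -1.0]]
force: [0.8, -0.8, -0.5]
gripper_width: 0.0259
gripper_force: 0.1
```

View pics/w3.png

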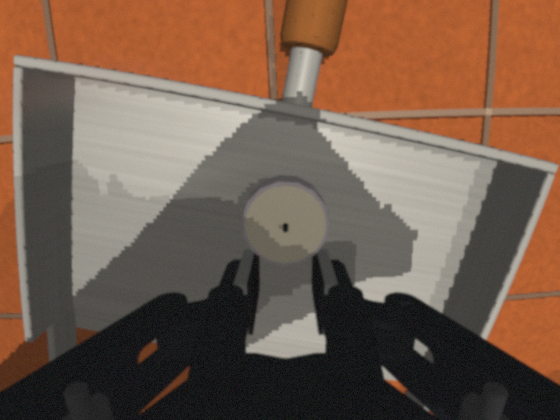

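The tea light lies deep in the middle of the pan, at (286,220). I retract and go for the far one.

```bash
python3 -m inch '{"travel":[[-0.5,-0.1,0],[-0.8,-0.16,0],[-0.8,-0.16,0],[-0.9,-0.18,0],[0,0,-1]],"roll":[0,0,0,0,0]}' >/dev/null
python3 -m inch '{"travel":[[0,0,-2],[0,0,-2.2],[0,0,-2.2],[0,0,-2.2],[0,0,-1]],"roll":[0,0,0,0,0]}'
python3 -m inch '{"travel":[[-2,0.6,0],[-2.4,0.75,0],[-2.4,0.75,0],[-2.4,0.75,0],[-2.4,0.75,0]],"roll":[0,0,0,0,0]}' >/dev/null
python3 -m inch '{"travel":[[-2.4,0.75,0],[-2.4,0.75,0],[-2.4,0.75,0],[-2.4,0.75,0],[-2.4,0.75,0]],"roll":[0,0,0,0,0]}' >/dev/null
python3 -m inch '{"travel":[[-2.4,0.75,0],[-2.4,0.75,0],[-2.4,0.75,0],[-2.4,0.75,0],[-1.5,0.75,0]],"roll":[0,0,0,0,0]}'
```

```text
time: 8.17
eef_pos: [0.5755, 0.1994, 0.1293]
orientation: [[0.05, 0.999, 0.005], [0.999, -0.05, 0.001], [0.001, 0.005, -1.0]]
force: [0.7, 0.7, 0.1]
gripper_width: 0.0253
gripper_force: 0.0
time: 9.42
eef_pos: [0.6673, -0.1572, 0.1251]
orientation: [[0.053, 0.999, -0.001], [0.999, -0.053, -0.002], [-0.002, -0.001, -1.0]]
force: [0.5, -1.1, 0.6]
gripper_width: 0.0259
gripper_force: 0.0
```

```bash
python3 -m inch '{"travel":[[0,0,2],[0,0,2.2],[0,0,2.2],[0,0,2],[0,0,1]],"roll":[0,0,0,0,0]}' >/dev/null
python3 -m inch '{"travel":[[0,0,0.8],[0,0,0.4],[0.6,0,0],[0.8,0,0],[0.8,0,0]],"roll":[0,0,0,0,0]}'
python3 -m inch '{"travel":[[0.7,-0.05,0],[0.7,-0.15,0],[0.8,-0.25,0],[1.0,-0.33,0],[1.0,-0.33,0]],"roll":[0,0,0,0,0]}'
python3 -m inch '{"travel":[[1.0,-0.33,0],[1.0,-0.33,0],[1.0,-0.33,0],[1.0,-0.33,0],[1.0,-0.33,0]],"roll":[0,0,0,0,0]}'
python3 - <<'E'
from h import *
s=snapshot('wrist');save(s,'w4')
E
```

```text
time: 10.25
eef_pos: [0.6699, -0.13, 0.0207]
orientation: [[0.049, 0.999, 0.002], [0.999, -0.049, -0.0], [0.0, 0.002, -1.0]]
force: [-0.2, 0.4, -0.1]
gripper_width: 0.0255
gripper_force: 0.0
time: 10.67
eef_pos: [0.6596, -0.0875, 0.0195]
orientation: [[0.049, 0.999, 0.0], [0.999, -0.049, -0.0], [-0.0, 0.0, -1.0]]
force: [-0.8, 0.7, -0.3]
gripper_width: 0.0256
gripper_force: 0.1
time: 11.08
eef_pos: [0.6455, -0.0366, 0.0193]
orientation: [[0.049, 0.999, 0.0], [0.999, -0.049, -0.0], [-0.0, 0.0, -1.0]]
force: [0.3, -0.4, 0.4]
gripper_width: 0.0256
gripper_force: 0.1
```

View pics/w4.png

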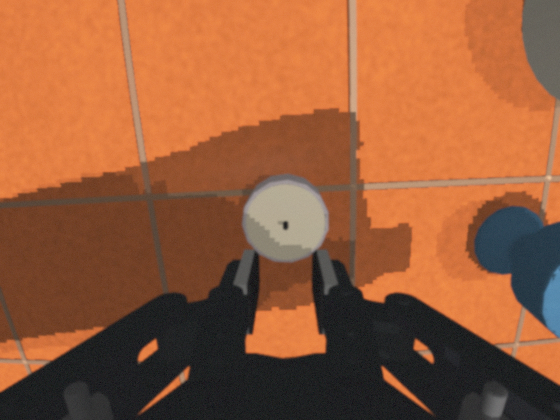

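The second tea light is nested at (286,220), clear of the egg cup at (510,240).

```bash
python3 -m inch '{"travel":[[1.0,-0.33,0],[1.0,-0.33,0],[1.0,-0.33,0],[1.0,-0.33,0],[1.0,-0.33,0]],"roll":[0,0,0,0,0]}' >/dev/null
python3 -m inch '{"travel":[[1.0,-0.33,0],[1.0,-0.33,0],[1.0,-0.33,0],[1.0,-0.33,0],[1.0,-0.33,0]],"roll":[0,0,0,0,0]}'
python3 -m inch '{"travel":[[1.0,-0.33,0],[1.0,-0.33,0],[1.0,-0.33,0],[1.0,-0.33,0],[1.0,-0.33,0]],"roll":[0,0,0,0,0]}'
python3 -m inch '{"travel":[[1.0,-0.15,0],[1.0,0.1,0],[1.0,0.2,0],[1.0,0.2,0],[1.0,0.2,0]],"roll":[0,0,0,0,0]}'
python3 -m inch '{"travel":[[1.0,0.2,0],[0.8,0.2,0],[0.6,0.15,0],[0.4,0.1,0],[0,0,0]],"roll":[0,0,0,0,0]}'
python3 - <<'E'
from h import *
s=snapshot('wrist');save(s,'w5')
E
```

```text
time: 11.97
eef_pos: [0.6175, 0.0648, 0.0193]
orientation: [[0.049, 0.999, -0.0], [0.999, -0.049, -0.0], [-0.0, -0.0, -1.0]]
force: [0.8, -0.7, 0.4]
gripper_width: 0.0259
gripper_force: 0.1
time: 12.38
eef_pos: [0.6034, 0.1156, 0.0193]
orientation: [[0.049, 0.999, -0.0], [0.999, -0.049, -0.0], [-0.0, -0.0, -1.0]]
force: [-0.4, 0.7, -0.8]
gripper_width: 0.0254
gripper_force: 0.1
time: 12.8
eef_pos: [0.6122, 0.1651, 0.0193]
orientation: [[0.049, 0.999, 0.0], [0.999, -0.049, 0.0], [0.0, 0.0, -1.0]]
force: [0.4, 0.3, -0.0]
gripper_width: 0.0255
gripper_force: 0.1
time: 13.22
eef_pos: [0.6196, 0.1931, 0.0192]
orientation: [[0.048, 0.999, 0.0], [0.999, -0.048, 0.001], [0.001, 0.0, -1.0]]
force: [0.5, -0.6, -0.6]
gripper_width: 0.0255
gripper_force: 0.0
```

View pics/w5.png

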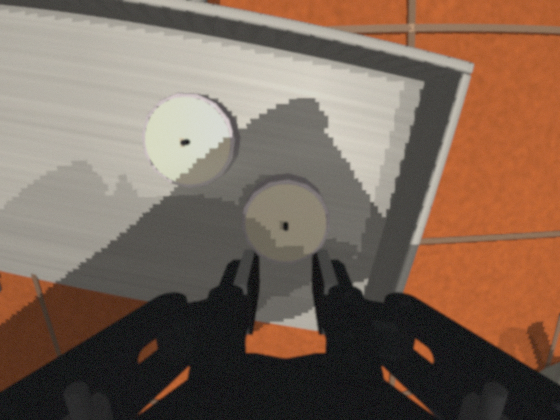

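The second tea light is inside the pan at (286,222) and the first is undisturbed at (190,140). On to the third.

```bash
python3 -m inch '{"travel":[[-0.5,-0.1,0],[-0.8,-0.16,0],[-0.8,-0.16,0],[-0.9,-0.18,0],[0,0,-1]],"roll":[0,0,0,0,0]}' >/dev/null
python3 -m inch '{"travel":[[0,0,-2],[0,0,-2.2],[0,0,-2.2],[0,0,-2.2],[0,0,-1]],"roll":[0,0,0,0,0]}'
python3 -m inch '{"travel":[[-2,-0.45,0],[-2.4,-0.46,0],[-2.4,-0.46,0],[-2.4,-0.46,0],[-2.4,-0.46,0]],"roll":[0,0,0,0,0]}' >/dev/null
python3 -m inch '{"travel":[[-2.4,-0.46,0],[-2.4,-0.46,0],[-2.4,-0.46,0],[-2.4,-0.46,0],[-2.4,-0.46,0]],"roll":[0,0,0,0,0]}' >/dev/null
python3 -m inch '{"travel":[[-2.4,-0.46,0],[-2.4,-0.46,0],[-2.4,-0.46,0],[-2.4,-0.46,0],[-2.4,-0.46,0]],"roll":[0,0,0,0,0]}' >/dev/null
python3 -m inch '{"travel":[[-1.5,-0.3,0],[0,0,0],[0,0,0],[0,0,0],[0,0,0]],"roll":[0,0,0,0,0]}'
```

```text
time: 14.1
eef_pos: [0.6137, 0.1625, 0.1294]
orientation: [[0.049, 0.999, 0.005], [0.999, -0.049, 0.001], [0.001, 0.005, -1.0]]
force: [-0.4, 0.6, -0.2]
gripper_width: 0.0254
gripper_force: 0.0
time: 15.77
eef_pos: [0.5226, -0.203, 0.1254]
orientation: [[0.047, 0.999, 0.0], [0.999, -0.047, 0.001], [0.001, 0.0, -1.0]]
force: [0.7, 0.8, -0.1]
gripper_width: 0.0258
gripper_force: 0.0
```

```bash
python3 -m inch '{"travel":[[0,0,2],[0,0,2.2],[0,0,2.2],[0,0,2],[0,0,1]],"roll":[0,0,0,0,0]}' >/dev/null
python3 -m inch '{"travel":[[0,0,0.8],[0,0,0.4],[0.6,0,0],[0.8,0,0],[0.6,0,0]],"roll":[0,0,0,0,0]}'
python3 -m inch '{"travel":[[0.6,0,0],[0.7,-0.05,0],[0.8,-0.08,0],[1.0,-0.08,0],[1.0,-0.08,0]],"roll":[0,0,0,0,0]}'
python3 -m inch '{"travel":[[1.0,-0.08,0],[1.0,-0.08,0],[1.0,-0.08,0],[1.0,-0.08,0],[1.0,-0.08,0]],"roll":[0,0,0,0,0]}' >/dev/null
python3 -m inch '{"travel":[[1.0,-0.08,0],[1.0,-0.08,0],[1.0,-0.08,0],[1.0,-0.08,0],[1.0,-0.08,0]],"roll":[0,0,0,0,0]}'
python3 -m inch '{"travel":[[1.0,-0.08,0],[1.0,-0.08,0],[1.0,-0.08,0],[1.0,-0.08,0],[1.0,-0.08,0]],"roll":[0,0,0,0,0]}'
python3 - <<'E'
from h import *
s=snapshot('wrist');save(s,'w6')
E
```

```text
time: 16.6
eef_pos: [0.5241, -0.1837, 0.0204]
orientation: [[0.048, 0.999, 0.002], [0.999, -0.048, -0.0], [-0.0, 0.002, -1.0]]
force: [0.4, -0.4, 0.8]
gripper_width: 0.0255
gripper_force: 0.0
time: 17.02
eef_pos: [0.5222, -0.1428, 0.0195]
orientation: [[0.049, 0.999, 0.0], [0.999, -0.049, -0.0], [-0.0, 0.0, -1.0]]
force: [0.2, 0.1, -0.5]
gripper_width: 0.0257
gripper_force: 0.2
time: 17.85
eef_pos: [0.5191, -0.0425, 0.0193]
orientation: [[0.049, 0.999, 0.0], [0.999, -0.049, -0.0], [-0.0, 0.0, -1.0]]
force: [-0.0, -0.3, 0.3]
gripper_width: 0.0257
gripper_force: 0.2
time: 18.27
eef_pos: [0.5175, 0.0076, 0.0193]
orientation: [[0.049, 0.999, -0.0], [0.999, -0.049, -0.0], [-0.0, -0.0, -1.0]]
force: [0.8, -0.5, 0.2]
gripper_width: 0.0256
gripper_force: 0.2
```

View pics/w6.png

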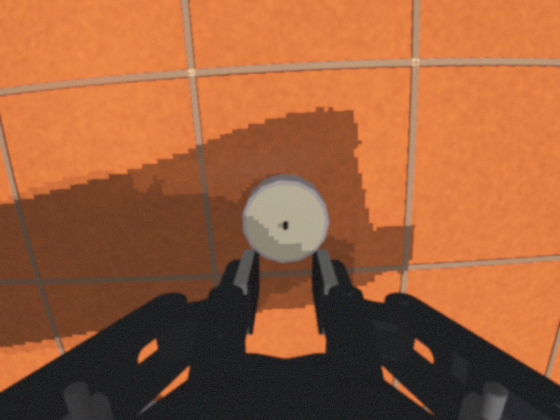

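The third tea light is nested at (286,220). I push it on into the pan and retract.

```bash
python3 -m inch '{"travel":[[1.0,-0.08,0],[1.0,-0.08,0],[1.0,-0.08,0],[1.0,-0.08,0],[1.0,-0.08,0]],"roll":[0,0,0,0,0]}' >/dev/null
python3 -m inch '{"travel":[[1.0,-0.08,0],[1.0,-0.08,0],[1.0,-0.08,0],[1.0,-0.08,0],[1.0,-0.08,0]],"roll":[0,0,0,0,0]}'
python3 -m inch '{"travel":[[1.0,-0.08,0],[1.0,-0.08,0],[1.0,-0.08,0],[1.0,0,0],[1.0,0.1,0]],"roll":[0,0,0,0,0]}'
python3 -m inch '{"travel":[[1.0,0.2,0],[1.0,0.2,0],[1.0,0.2,0],[1.0,0.2,0],[0.8,0.2,0]],"roll":[0,0,0,0,0]}'
python3 -m inch '{"travel":[[0.6,0.15,0],[0.4,0.1,0],[0.2,0,0],[0,0,0],[0,0,0]],"roll":[0,0,0,0,0]}'
python3 -m inch '{"travel":[[-0.5,-0.1,0],[-0.8,-0.16,0],[-0.8,-0.16,0],[-0.9,-0.18,0],[0,0,-1]],"roll":[0,0,0,0,0]}' 
python3 -m inch '{"travel":[[0,0,-2],[0,0,-2.2],[0,0,-2.2],[0,0,-2.2],[0,0,-1]],"roll":[0,0,0,0,0]}' >/dev/null
python3 -m inch '{"travel":[[-2.4,0,0],[-2.4,0,0],[-2.4,0,0],[-2.4,0,0],[-2.4,0,0]],"roll":[0,0,0,0,0]}' >/dev/null
python3 -m inch '{"travel":[[-2.4,0,0],[-2.4,0,0],[-1.4,0,0],[0,0,0],[0,0,0]],"roll":[0,0,0,0,0]}'
python3 - <<'E'
from h import *
a=snapshot('top')
C=cloud(a);cv2.imwrite('pics/top1.png',cv2.resize(a['img'][120:290,170:450,::-1],None,fx=2.8,fy=2.8))
z=np.load('s0.npz');d=np.abs(a['img'].astype(int)-z['it']).sum(2)>90
k,l,st,ce=cv2.connectedComponentsWithStats(d.astype(np.uint8))
print([(st[i].tolist()) for i in range(1,k) if st[i,4]>20])
c=np.array([.5734,.2274]);th=np.radians(76.03);u=np.array([np.cos(th),np.sin(th)]);w=np.array([-u[1],u[0]])
L=np.dstack([(C[...,:2]-c)@u,(C[...,:2]-c)@w])
m=(abs(L[...,0])<.07)&(abs(L[...,1])<.09)&(C[...,2]>.012)&(C[...,2]<.03)
k,l,st,ce=cv2.connectedComponentsWithStats(m.astype(np.uint8))
for i in range(1,k):
    if st[i,4]>30: print(st[i,4],L[l==i].mean(0))
E
```

```text
time: 19.15
eef_pos: [0.5144, 0.1079, 0.0193]
orientation: [[0.049, 0.999, -0.0], [0.999, -0.049, -0.0], [-0.0, -0.0, -1.0]]
force: [-0.3, 0.6, 0.1]
gripper_width: 0.0252
gripper_force: 0.1
time: 19.57
eef_pos: [0.5154, 0.1578, 0.0193]
orientation: [[0.049, 0.999, -0.0], [0.999, -0.049, -0.0], [-0.0, -0.0, -1.0]]
force: [-0.5, -0.4, 0.5]
gripper_width: 0.0256
gripper_force: 0.2
time: 19.98
eef_pos: [0.5281, 0.2058, 0.0193]
orientation: [[0.048, 0.999, 0.0], [0.999, -0.048, 0.0], [0.0, 0.0, -1.0]]
force: [0.2, 0.4, 0.5]
gripper_width: 0.0253
gripper_force: 0.1
time: 20.4
eef_pos: [0.5308, 0.2158, 0.0192]
orientation: [[0.049, 0.999, -0.0], [0.999, -0.049, -0.001], [-0.001, -0.0, -1.0]]
force: [0.5, -0.9, -0.7]
gripper_width: 0.0256
gripper_force: 0.0
time: 20.82
eef_pos: [0.5216, 0.1824, 0.0276]
orientation: [[0.052, 0.999, -0.004], [0.999, -0.052, -0.003], [-0.004, -0.004, -1.0]]
force: [0.3, -1.0, -1.1]
gripper_width: 0.0252
gripper_force: 0.0
time: 22.07
eef_pos: [0.5144, 0.0043, 0.1253]
orientation: [[0.051, 0.999, -0.0], [0.999, -0.051, 0.0], [0.0, -0.0, -1.0]]
force: [0.2, 0.5, -0.3]
gripper_width: 0.0255
gripper_force: 0.0
[[318, 183, 13, 12, 112], [268, 201, 68, 165, 4916], [333, 228, 12, 12, 114], [429, 296, 57, 20, 586], [449, 312, 111, 108, 5517], [338, 317, 88, 66, 2281], [274, 361, 22, 10, 107], [302, 383, 9, 12, 21], [315, 388, 33, 32, 526], [260, 406, 7, 11, 49], [281, 407, 16, 13, 109], [311, 413, 11, 7, 28]]
112 [ 0.00430457 -0.05065504]
110 [ 0.03129489 -0.00463073]
113 [0.00595525 0.04153468]
```

View pics/top1.png

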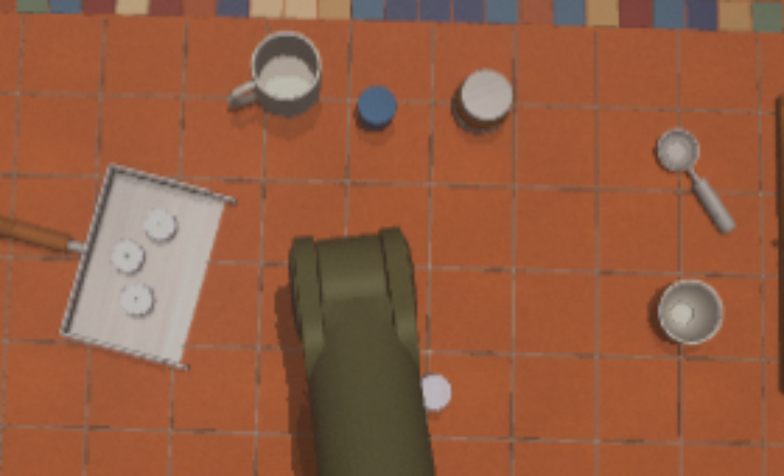

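The crop shows all three tea lights well inside the pan, at (160,225), (127,256) and (136,299). The spice tin at (435,392) and everything else are unmoved.

```bash
python3 -c "
from rig import *
print(hand_in())"
```

```text
the job is handed in; nothing more can be done
None
```

All three tea lights are wholly inside the crumb pan, nothing else on the counter appears to have moved in the overhead image, and the job was handed in after about 22 s on the robot's clock; no verdict came back.

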